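# Lid the glazed tea jars

## Robot

A 6-joint arm with a two-finger parallel gripper is mounted at the origin on the work surface. World frame = base frame: x ahead of the robot, y to its left, z up, the work surface at z = 0. Lengths are in mm, angles in rad, forces in N, time in s.
With the tool pointing down it reaches from about 325 to 775 mm from the base axis. Payload 5.5 kg.
Tool frame: the origin (TCP) lies midway between the tips of the shut fingers; the grasp point (between the pads) lies arm.tcp_to_grasp behind it (arm.tcp_to_grasp is the distance from the TCP to the grasp point, in mm); z points along the fingers, y is the direction in which the jaws open and shut (so a half turn about z gives the same grasp; the last joint's range is limited). The gripper opens to 88 mm and grips with 3 to 60 N. Pads are 20 mm wide; open, the fingers measure 115 mm over their backs; the gripper's body (75 mm by 178 mm) begins 61 mm behind the grasp point.
Start: joints at [-1.222, 0.091, 1.231, -0, 1.82, -0.057], TCP at [236.853, -551.287, 222.631] pointing down, gripper open.
Joint ranges: [-2.87, 2.87], [-0.86, 2.18], [0.17, 2.46], [-1.51, 4.65], [0.06, 2.69], [-2.65, 2.65]. Speed limits (rad/s): [2.57, 2.57, 3.01, 3.14, 3.14, 3.14].

## Interface

Orientations are given as a unit quaternion [w, x, y, z].
In Python, from station import arm gives the robot as it stands.
- The arm moves only by the tool jog_arm, never from a script. Its argument "moves" is a list of rows, each a list of 6 numbers: the shift along the tool's x, y, z in mm, then the turn, a rotation vector about the tool's x, y, z in rad. A call has 1 to 5 rows; each row is the pose to reach, as a shift and turn from the pose measured when the call began, along the tool's axes at that moment; what a row does not reach only later rows make up. A row lasts 1/12 s, in which the tool goes at most 41.7 mm and 7.16 degrees, less where a joint would pass 70% of its speed; a pose out of reach is approached as far as the arm can. A call with a gripper value outside its range is refused whole. "jaw" is the finger opening in mm, from 0 to 87.8, set as the call begins (left out, the last holds). The fingers move at their own pace and stop on an object; the grip force is fixed at half the most. Time passes only in rows, so rows that repeat a pose let the fingers close. It gives the time, the measured TCP pose, the force and the opening at its end, in the units of the state.
- arm.state(): the state, without advancing time (a new reading comes with each control period).
- arm.camera(name): name is "scene" or "top" or "wrist"; returns (picture, depth): 420x560x3 uint8, red, green, blue; 420x560 float32, mm along the optical axis (not along the pixel's ray), 0 where there is no reading.
- arm.camera_model(name): a dict with "K" (3x3 intrinsics, pixels), "extrinsics" (4x4, takes a point from world to camera coordinates). Camera axes: x right, y down, z forward; pixel columns grow to the right and rows downward; lengths in mm; the calibration is good to about 2 mm. The wrist camera is an equidistant fisheye: a pixel r from the principal point sees the ray r / f radians off the axis. A picture is of the moment at which its call begins: read the wrist's pose just before it. camera_model takes no time and is no camera call; for the wrist camera it gives the pose at the moment of the call.
- arm.sign_off(): hands the job in, once; it reports no verdict.
Trained networks look in the newest picture that a camera, given by its name, has taken for a name from the list of things; names that differ only in an ending like _2 or _b are one class to them, and where a whole thing is asked for, a point or a joint stands for the part that bears it (a point fixed in the world has none). Each returns a list of dicts, best first, with "p" (0 to 1); they miss things now and then, are a little off and sometimes report something else, mostly with a low value. They report only what shows in the picture. A call takes as long as a camera call. They do not tell look-alikes from the thing itself.
- arm.find_in(label, camera): "bbox" ([left, top, right, bottom] in pixels, round what is visible of it).
- arm.pinpoint(label, camera): "location" ([column, row] in pixels: a listed point, or the origin of a listed thing).
The state is a dict: "clock": time; "q": joint angles; "joint_vel": joint speeds; "joint_torque": joint torques, N m; "eef_pos": TCP position; "tcp_rot": TCP orientation; "ft_force": force on the tool from outside, world axes, zero at the start; "torque": the same for the moment, N m; "gripper_width": opening from 0.0 (shut) to 1.0 (fully open).
Only numpy, scipy, OpenCV 4.12 (cv2) and the standard library are available. Lean on these libraries where they do the work, as an engineer would, in place of code of your own. Each camera call takes 0.05 s, during which the arm holds its last target.

## Task

Close the four glazed tea jars: put each glazed lid on the jar of its own glaze, knob up and properly seated in the mouth, setting it down gently because it is ceramic. Leave the jars standing where they are, and leave the unglazed red clay lid, which belongs to none of them, alone.

Things in the scene. Friction and masses are not known exactly. Their poses are not given: they have to be found in the camera images.
- white_lid_centre (a point): Glossy white domed lid, 74 mm across, 48 mm tall, about 80 g, standing knob up. Point: on its axis, 24 mm above its underside; z up. Under the cap a tapered clay plug 12 mm deep, 42 to 50 mm across; the cap's underside is 12 mm below the point, its domed top 2 mm below; from there an upright round knob 24 mm across, flat-topped, straight-sided to 24 mm above the point, top at 24 mm.
- green_lid_centre (a point): Celadon green domed lid, 68 mm across, 48 mm tall, about 80 g, standing knob up. Point: on its axis, 24 mm above its underside; z up. Under the cap a tapered clay plug 12 mm deep, 36 to 44 mm across; the cap's underside is 12 mm below the point, its domed top 2 mm below; from there an upright round knob 24 mm across, pointed at the top, straight-sided to 18 mm above the point, top at 24 mm.
- blue_lid_centre (a point): Deep blue domed lid, 78 mm across, 48 mm tall, about 80 g, standing knob up. Point: on its axis, 24 mm above its underside; z up. Under the cap a tapered clay plug 12 mm deep, 46 to 54 mm across; the cap's underside is 12 mm below the point, its domed top 2 mm below; from there an upright round knob 24 mm across, flat-topped, straight-sided to 24 mm above the point, top at 24 mm.
- brown_lid_centre (a point): Very dark brown domed lid, 72 mm across, 48 mm tall, about 80 g, standing knob up. Point: on its axis, 24 mm above its underside; z up. Under the cap a tapered clay plug 12 mm deep, 40 to 48 mm across; the cap's underside is 12 mm below the point, its domed top 2 mm below; from there an upright round knob 24 mm across, pointed at the top, straight-sided to 18 mm above the point, top at 24 mm.
- white_jar_mouth (a point): Glossy white open jar, high-shouldered, 94 mm at its widest, 118 mm tall, about 0.42 kg, loose. Point: centre of its mouth, level with the rim's top; z up. Mouth 60 mm across in a collar with a 5 mm wall. With its lid seated the cap rests on the rim, the plug is in the mouth with 5 mm of slack all round, and the lid's point is 12 mm above this one.
- green_jar_mouth (a point): Celadon green open jar, round-bellied, 96 mm at its widest, 104 mm tall, about 0.42 kg, loose. Point: centre of its mouth, level with the rim's top; z up. Mouth 54 mm across in a collar with a 5 mm wall. With its lid seated the cap rests on the rim, the plug is in the mouth with 5 mm of slack all round, and the lid's point is 12 mm above this one.
- blue_jar_mouth (a point): Deep blue open jar, squat, wide-bellied, 100 mm at its widest, 98 mm tall, about 0.42 kg, loose. Point: centre of its mouth, level with the rim's top; z up. Mouth 64 mm across in a collar with a 5 mm wall. With its lid seated the cap rests on the rim, the plug is in the mouth with 5 mm of slack all round, and the lid's point is 12 mm above this one.
- brown_jar_mouth (a point): Very dark brown open jar, straight-sided, 85 mm at its widest, 110 mm tall, about 0.42 kg, loose. Point: centre of its mouth, level with the rim's top; z up. Mouth 58 mm across in a collar with a 5 mm wall. With its lid seated the cap rests on the rim, the plug is in the mouth with 5 mm of slack all round, and the lid's point is 12 mm above this one.
- clay_lid_centre (a point): Lid of bare orange-red terracotta, unglazed, that has no jar here: 74 mm across, 48 mm tall, knob up, standing among the glazed lids; same form and same point as theirs.
- lid_board: Ware board (plank 18 mm thick, 130 by 780 mm, long side across the robot's front) with all five lids, 116 mm apart give or take 24, and a pink bowl 30 mm high. Origin: centre of its underside. A like board with the four jars, 140 mm apart give or take 24, and a pink bud vase 112 mm tall lies beside it, either in front or behind. With lids on, nothing there is over 175 mm high.
Not all that is in view belongs to the job. What is shaped like the part that bears brown_lid_centre but pink or yellow is not meant.

How it is judged:
By the outcome, as a careful person would: the job done as asked, in the order asked, and still so for the second after the job is handed in, with the robot touching nothing.
It also fails if it takes over 102 s, if anything falls off the work surface, if the arm or the gripper's body presses on something with over 40 N, if the wrist force passes 120 N, or if a joint passes its speed limit or range.

## Working session

There is one attempt and no reset: what is moved stays moved. The work goes in short steps, Python scripts to look and compute and a tool call to move; the robot and the scene stay as the last step left them, time stands still between calls to the robot, and variables do not carry over. Pictures are saved under pics/ and viewed, and the job is handed in when it is done.

Besides the shell and the picture viewer there is one more tool, called after "Call:" as a command line: name --pt "numbers of a row" for each row, then --argument value for the rest. jog_arm: Moves the arm, as the interface text tells. Its arguments: {"type":"object","properties":{"moves":{"type":"array"},"jaw":{"type":"number"}},"required":["moves"]}

```bash
ls; mkdir -p pics; cat > h.py <<'E'
import numpy as np, cv2
from station import arm
E
python3 - <<'E'
from h import *
s=arm.state(); print(s)
print(arm.tcp_to_grasp)
for n in("top","scene","wrist"):
    im,d=arm.camera(n); cv2.imwrite(f"pics/{n}0.png",im[:,:,::-1]); np.save(f"pics/{n}0.npy",d)
    m=arm.camera_model(n); print(n,np.round(m["K"],1).tolist(),np.round(m["extrinsics"],3).tolist())
print(arm.state()["clock"])
E
```

```text
pics
{'clock': 0.0, 'q': array([-1.22173269e+00,  9.18679230e-02,  1.23187907e+00,  1.33563930e-05,
        1.81978297e+00, -5.66787040e-02]), 'joint_vel': array([ 0.00050149,  0.00011836, -0.00134972, -0.00086916, -0.00240319,
        0.00101716]), 'joint_torque': array([ 1.90330552e-04, -4.46449363e+01, -4.06447291e+01,  6.99374755e-02,
        2.93508300e-02, -1.57960812e-04]), 'eef_pos': array([ 236.73519943, -551.00591082,  221.50529487]), 'tcp_rot': array([-9.59266757e-04,  9.79491335e-01,  2.01483960e-01, -1.34701603e-04]), 'ft_force': array([-0.76339632, -0.74413417,  0.79159275]), 'torque': array([-0.04140183, -0.02942618,  0.06276547]), 'gripper_width': 1.0005130221409457}
18.700000000000003
top [[445.5, 0.0, 283.2], [0.0, 445.5, 207.7], [0.0, 0.0, 1.0]] [[0.003, -1.0, 0.014, -25.978], [-0.992, -0.005, -0.129, 490.215], [0.13, -0.013, -0.991, 911.408], [0.0, 0.0, 0.0, 1.0]]
scene [[422.4, 0.0, 283.5], [0.0, 422.4, 209.0], [0.0, 0.0, 1.0]] [[0.378, 0.926, 0.006, -166.284], [0.769, -0.31, -0.559, -303.399], [-0.516, 0.216, -0.829, 1234.113], [0.0, 0.0, 0.0, 1.0]]
wrist [[325.2, 0.0, 280.4], [0.0, 325.2, 211.0], [0.0, 0.0, 1.0]] [[0.395, -0.919, -0.001, -599.483], [-0.877, -0.378, 0.297, -35.775], [-0.273, -0.116, -0.955, 392.327], [0.0, 0.0, 0.0, 1.0]]
0.15
```

View pics/top0.png

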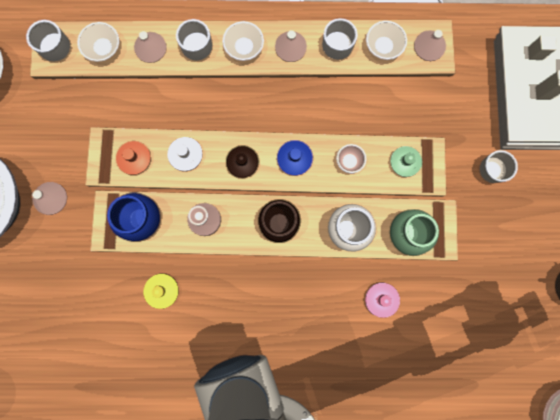

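View pics/scene0.png

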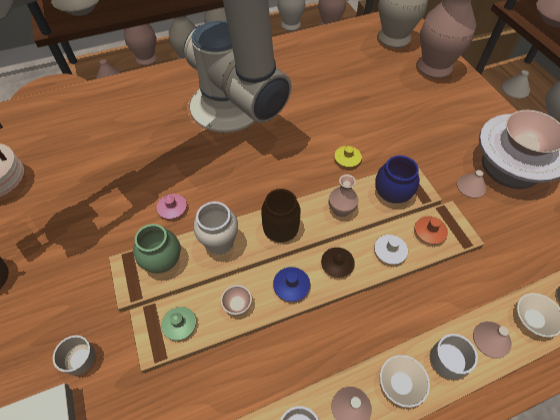

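View pics/wrist0.png

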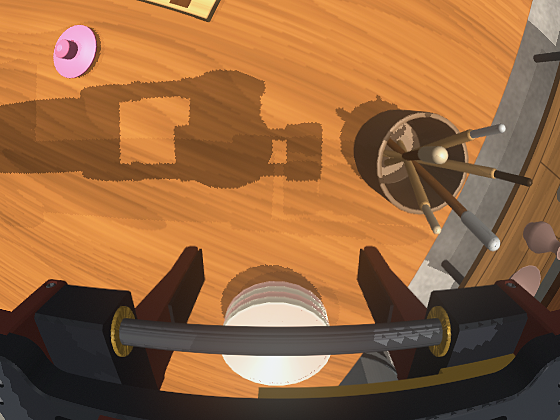

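```bash
cat > h.py <<'E'
import numpy as np, cv2
from station import arm
LIDS=[c+"_lid_centre" for c in("white","green","blue","brown","clay")]
JARS=[c+"_jar_mouth" for c in("white","green","blue","brown")]
Z={**{l:42 for l in LIDS},"white_jar_mouth":136,"green_jar_mouth":122,"blue_jar_mouth":116,"brown_jar_mouth":128}
def ray(m,uv,fish=False):
    K=m["K"];E=m["extrinsics"];R=E[:3,:3];t=E[:3,3]
    x=(uv[0]-K[0,2])/K[0,0];y=(uv[1]-K[1,2])/K[1,1]
    if fish:
        r=np.hypot(x,y);s=np.sin(r)/r if r>0 else 1
        d=np.array([x*s,y*s,np.cos(r)])
    else: d=np.array([x,y,1.])
    return -R.T@t, R.T@d
def atz(m,uv,z,fish=False):
    o,d=ray(m,uv,fish);k=(z-o[2])/d[2];return o+k*d
def cloud(m,d):
    K=m["K"];E=m["extrinsics"];v,u=np.indices(d.shape)
    P=np.stack([(u-K[0,2])/K[0,0]*d,(v-K[1,2])/K[1,1]*d,d],-1)
    return (P-E[:3,3])@E[:3,:3]
E
python3 - <<'E'
from h import *
for n in("top","scene"):
    m=arm.camera_model(n)
    for l in LIDS+JARS:
        for r in arm.pinpoint(l,n)[:3]:
            print(n,l,np.round(r["location"],1),round(r["p"],2),np.round(atz(m,r["location"],Z[l]),1)[:2])
print(arm.state()["clock"])
E
```

```text
top white_lid_centre [185.9 154.3] 0.89 [602.2 182.9]
top white_lid_centre [266.6 161.6] 0.4 [587.4  11.6]
top green_lid_centre [406.  162.8] 0.83 [ 586.7 -285.5]
top green_lid_centre [127.7 217.6] 0.32 [466.6 299.3]
top blue_lid_centre [295.7 152.6] 0.84 [607.4 -50.2]
top brown_lid_centre [244.4 159.7] 0.79 [591.3  58.7]
top brown_lid_centre [384.6 301.8] 0.79 [ 295.8 -232. ]
top brown_lid_centre [161.  290.3] 0.62 [317.9 224.6]
top clay_lid_centre [130.8 155. ] 0.65 [599.9 299.1]
top white_jar_mouth [356.1 225.8] 0.81 [ 443.1 -159.6]
top green_jar_mouth [421.7 231.3] 0.89 [ 434.3 -287.5]
top green_jar_mouth [356.8 227.2] 0.43 [ 441.7 -163.4]
top blue_jar_mouth [126.9 212.7] 0.61 [468.1 276.4]
top brown_jar_mouth [277.  217.2] 0.98 [459.5 -11.1]
top brown_jar_mouth [246.5 163. ] 0.23 [564.1  48.1]
scene white_lid_centre [394.6 248.7] 0.89 [614.7 191.1]
scene green_lid_centre [176.6 323.1] 0.91 [ 598.5 -290.9]
scene green_lid_centre [429.1 228.3] 0.64 [598.4 290.2]
scene blue_lid_centre [288.1 282.3] 0.69 [600.7 -55.2]
scene brown_lid_centre [340.1 257.2] 0.92 [588.8  71.2]
scene brown_lid_centre [348.4 151.2] 0.92 [323.8 226.8]
scene brown_lid_centre [168.4 205. ] 0.74 [ 316.4 -239.3]
scene clay_lid_centre [429.8 229.2] 0.57 [601.1 290.4]
scene white_jar_mouth [211.6 214.2] 0.8 [ 442.8 -159.6]
scene green_jar_mouth [150.6 237.5] 0.65 [ 441.3 -287.6]
scene blue_jar_mouth [403.1 165. ] 0.59 [462.9 283.8]
scene brown_jar_mouth [281.3 202.2] 0.89 [462.9 -14.9]
scene brown_jar_mouth [401.9 165.2] 0.19 [470.1 273. ]
1.05
```

```bash
python3 - <<'E'
from h import *
# depth: rims & knob tops from clouds, both fixed cams
for n in("top","scene"):
    m=arm.camera_model(n); d=np.load(f"pics/{n}0.npy"); P=cloud(m,d); np.save(f"pics/{n}P.npy",P)
    M=(d>0)
    for y in(): pass
    B=M&(np.abs(P[...,2]-18)<6)&(P[...,0]>300)&(P[...,0]<640)&(abs(P[...,1])<480)
    print(n,"board z",np.median(P[B][:,2]),P[B].min(0),P[B].max(0))
E
```

```text
top board z 17.978222734966163 [ 300.05641833 -479.80325044   12.02595423] [639.995352   479.93298518  23.99991563]
scene board z 17.62350801220228 [ 300.16451373 -479.97757443   12.0431052 ] [639.99944771 479.7518361   23.98888968]
```

```bash
python3 - <<'E'
from h import *
from scipy.optimize import least_squares
G={"white_lid_centre":(606,187),"green_lid_centre":(590,-287),"blue_lid_centre":(602,-52),"brown_lid_centre":(590,64),"clay_lid_centre":(600,294),
"white_jar_mouth":(443,-160),"green_jar_mouth":(437,-287),"blue_jar_mouth":(466,280),"brown_jar_mouth":(461,-13)}
R={"white":37,"green":34,"blue":39,"brown":36,"clay":37}
J={"white":32.5,"green":29.5,"blue":34.5,"brown":31.5}
for n in("top","scene"):
    P=np.load(f"pics/{n}P.npy")
    for l,g in G.items():
        near=np.hypot(P[...,0]-g[0],P[...,1]-g[1])
        c=l.split("_")[0]
        if "lid" in l:
            z=P[...,2]
            K=P[(near<30)&(z>50)&(z<75)]
            C=P[(near<60)&(z>28.)&(z<75)]
            e=lambda p,Q,r:np.hypot(Q[:,0]-p[0],Q[:,1]-p[1])-r
            # cap: bounding-extents centre of all lid pts above 28
            ctr=(C.min(0)+C.max(0))/2; (cx,cy),r=cv2.minEnclosingCircle(C[:,:2].astype(np.float32))
            print(n,l,"knob",len(K),np.round(np.median(K,0),1),np.round(K[:,2].max(),1),"cap",len(C),np.round((cx,cy,r),1),np.round(C.mean(0)[:2],1))
        else:
            Q=P[(near<50)&(abs(P[...,2]-Z[l])<3)]
            s=least_squares(lambda p:np.hypot(Q[:,0]-p[0],Q[:,1]-p[1])-J[c],g,loss="soft_l1").x
            (cx,cy),r=cv2.minEnclosingCircle(Q[:,:2].astype(np.float32))
            print(n,l,len(Q),np.round(s,1),"enc",np.round((cx,cy,r),1),"z",np.round(np.percentile(Q[:,2],[5,50,95]),1))
E
```

```text
top white_lid_centre knob 130 [605.  185.7  65.6] 69.3 cap 917 [606.3 186.8  37.2] [604.2 185.3]
top green_lid_centre knob 116 [ 591.4 -286.6   62.1] 67.6 cap 763 [ 593.2 -288.5   34.1] [ 591.1 -286. ]
top blue_lid_centre knob 121 [598.5 -47.8  65.9] 70.1 cap 1005 [599.9 -48.5  39.2] [597.9 -48.3]
top brown_lid_centre knob 115 [588.9  63.8  62. ] 68.6 cap 862 [589.9  64.3  36.4] [588.4  63.6]
top clay_lid_centre knob 133 [596.3 295.3  65.1] 70.3 cap 928 [597.8 297.3  38. ] [595.3 294.6]
top white_jar_mouth 283 [ 443.7 -157.7] enc [ 443.9 -157.7   34.9] z [133.5 135.8 137.9]
top green_jar_mouth 257 [ 437.1 -287.4] enc [ 437.1 -287.9   32.4] z [119.4 121.5 123.6]
top blue_jar_mouth 299 [465.9 276.9] enc [466.1 276.7  37.4] z [113.5 115.9 118. ]
top brown_jar_mouth 272 [457.8 -15.5] enc [457.9 -15.5  33.9] z [125.7 127.7 130.1]
scene white_lid_centre knob 124 [611.4 184.   64.8] 69.1 cap 788 [608.5 187.2  37.9] [612.7 182.7]
scene green_lid_centre knob 138 [ 599.3 -287.7   61.7] 67.8 cap 914 [ 596.1 -288.4   34.8] [ 599.9 -288. ]
scene blue_lid_centre knob 135 [605.  -50.1  65.2] 68.6 cap 1016 [602.6 -48.8  39.4] [606.3 -50.6]
scene brown_lid_centre knob 108 [595.9  61.9  61.3] 66.7 cap 789 [593.1  63.8  36.1] [596.6  61.1]
scene clay_lid_centre knob 125 [602.  293.4  64.5] 68.5 cap 720 [600.3 297.2  37.5] [604.1 291.4]
scene white_jar_mouth 233 [ 447.4 -158.2] enc [ 446.7 -158.2   35.9] z [133.5 135.3 137.4]
scene green_jar_mouth 223 [ 441. -288.] enc [ 440.7 -288.2   32.6] z [119.3 121.2 123.3]
scene blue_jar_mouth 192 [468.8 276.4] enc [467.8 275.9  38. ] z [113.5 115.3 117.4]
scene brown_jar_mouth 207 [461.3 -16.1] enc [460.7 -15.4  34.9] z [125.6 127.4 129.6]
```

```bash
cat >> h.py <<'E'
from scipy.spatial.transform import Rotation as Ro
def to(x,y,z,yaw=0.):
    s=arm.state();q=s["tcp_rot"];R=Ro.from_quat([q[1],q[2],q[3],q[0]])
    T=Ro.from_euler("z",yaw)*Ro.from_euler("x",np.pi)
    print("clock",round(s["clock"],2),"pos",np.round(s["eef_pos"],1),"F",np.round(s["ft_force"],1),"w",round(s["gripper_width"]*87.8,1),"q",np.round(s["q"],2))
    print("  ->",np.round(R.inv().apply(np.array([x,y,z])-s["eef_pos"]),1),np.round((R.inv()*T).as_rotvec(),4))
E
python3 - <<'E'
from h import *
im=cv2.imread("pics/top0.png")[120:320,90:470]
cv2.imwrite("pics/crop1.png",cv2.resize(im,None,fx=2,fy=2,interpolation=cv2.INTER_CUBIC))
to(594.5,-288.4,180)
E
```

```text
clock 1.05 pos [ 236.9 -551.3  222.6] F [-0.2 -0.4  0. ] w 87.5 q [-1.22  0.09  1.23  0.    1.82 -0.06]
  -> [ 432.4 -100.3   42.6] [-0.     -0.      0.4058]
```

View pics/crop1.png

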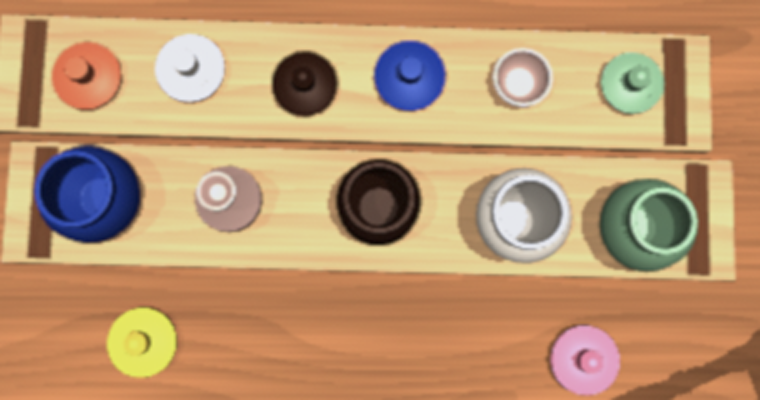

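The picture shows these candidates (top pixels):
- **Lids:** green (406,161), blue (295,157), brown (241,162), white (184,154).
- **Not wanted:** clay lid (133,157), pink bowl (350,159), pink lid (383,300), yellow lid (160,291), dusty-rose lids on the back board (149,45), (290,45), (430,43).
- **Jars:** green (414,232), white (352,228), brown (279,221), blue (134,217). The vase at (204,219) is not a jar.

The crop confirms the colours, so I'll start with the green lid.

Call:
jog_arm --pt "432 -100 30 0 0 0.12" --pt "432 -100 30 0 0 0.24" --pt "432 -100 30 0 0 0.36" --pt "432 -100 30 0 0 0.406" --pt "432 -100 30 0 0 0.406" --jaw 60

```text
clock: 1.47
eef_pos: [401.1, -430.5, 209.0]
tcp_rot: [0.0, 1.0, -0.002, 0.0]
ft_force: [0.8, 0.2, -0.7]
gripper_width: 0.693
```

```bash
python3 -c "
from h import *
to(594.5,-288.4,180)"
```

```text
clock 1.47 pos [ 401.1 -430.5  209. ] F [ 0.8  0.2 -0.7] w 60.8 q [-0.88  0.06  1.29 -0.    1.79  0.7 ]
  -> [ 192.8 -142.9   29. ] [ 0.0004 -0.0003 -0.0042]
```

Call:
jog_arm --pt "193 -143 60 0 0 -0.004" --pt "193 -143 60 0 0 -0.004" --pt "193 -143 60 0 0 -0.004" --pt "193 -143 60 0 0 -0.004" --pt "193 -143 60 0 0 -0.004"

```text
clock: 1.88
eef_pos: [564.3, -310.3, 158.5]
tcp_rot: [0.0, 1.0, -0.0, 0.0]
ft_force: [-0.3, -0.5, -0.0]
gripper_width: 0.686
```

Call:
jog_arm --pt "40 -30 15 0 0 0" --pt "40 -30 15 0 0 0"

```text
clock: 2.05
eef_pos: [607.2, -275.6, 140.5]
tcp_rot: [-0.001, 1.0, 0.002, -0.001]
ft_force: [-0.8, -0.5, -1.0]
gripper_width: 0.683
```

```bash
python3 -c "
from h import *
to(594.5,-288.4,42)"
```

```text
clock 2.05 pos [ 607.2 -275.6  140.5] F [-0.8 -0.5 -1. ] w 60.0 q [-0.48  0.27  1.17  0.    1.7   1.09]
  -> [-12.6  13.   98.5] [-0.0026  0.001   0.0045]
```

Call:
jog_arm --pt "-12.5 13 30 0 0 0" --pt "-12.5 13 30 0 0 0" --pt "-12.5 13 30 0 0 0"

```text
clock: 2.3
eef_pos: [593.0, -288.4, 108.1]
tcp_rot: [-0.003, 1.0, 0.002, -0.003]
ft_force: [0.3, -0.2, 0.7]
gripper_width: 0.682
```

```bash
python3 -c "
from h import *
m=arm.camera_model('wrist')
im,d=arm.camera('wrist'); cv2.imwrite('pics/w1.png',im[:,:,::-1])
for r in arm.pinpoint('green_lid_centre','wrist')[:2]: print(r, atz(m,r['location'],42,True))
to(594.5,-288.4,42)"
```

```text
{'location': [280.7, 222.4], 'p': 0.63} [ 595.01698494 -287.97286747   42.        ]
clock 2.4 pos [ 594.7 -289.4  112.2] F [ 0.6 -0.1 -0.3] w 59.8 q [-0.51  0.26  1.23  0.    1.65  1.06]
  -> [-0.2 -0.8 70.2] [-0.0019 -0.0003  0.0032]
```

View pics/w1.png

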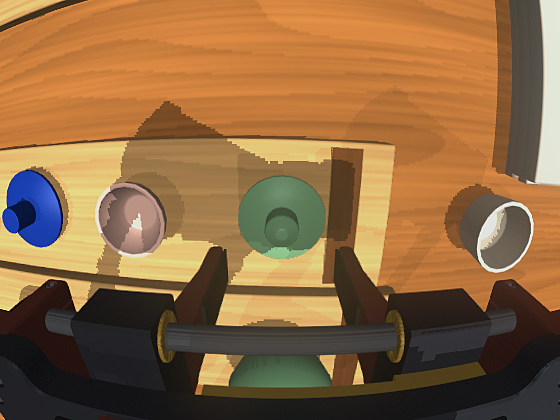

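The wrist view shows the green lid at (282,215), midway between the fingers, and its position agrees with (595,-288). Next is the descent.

Call:
jog_arm --pt "0 -1 30 0 0 0.003" --pt "0 -1 55 0 0 0.003" --pt "0 -1 65 0 0 0.003" --pt "0 -1 67 0 0 0.003" --pt "0 -1 67 0 0 0.003"

```text
clock: 2.82
eef_pos: [594.8, -288.7, 46.1]
tcp_rot: [-0.001, 1.0, -0.0, 0.0]
ft_force: [-0.2, -0.2, 0.3]
gripper_width: 0.682
```

Call:
jog_arm --pt "0 0 1 0 0 0" --pt "0 0 1 0 0 0" --jaw 10

```text
clock: 2.98
eef_pos: [595.8, -289.5, 47.7]
tcp_rot: [0.0, 1.0, -0.0, 0.002]
ft_force: [0.1, -0.4, -0.7]
gripper_width: 0.572
```

```bash
python3 -c "
from h import *
to(594.5,-288.4,43)"
```

```text
clock 2.98 pos [ 595.8 -289.5   47.7] F [ 0.1 -0.4 -0.7] w 50.2 q [-0.5   0.29  1.32  0.    1.53  1.07]
  -> [-1.4 -1.1  4.7] [ 0.0001 -0.0041 -0.0007]
```

Call:
jog_arm --pt "-1 -0.5 3 0 0 0" --pt "-1 -0.5 3.5 0 0 0" --pt "-1 -0.5 3.5 0 0 0" --pt "-1 -0.5 3.5 0 0 0" --pt "-1 -0.5 3.5 0 0 0"

```text
clock: 3.4
eef_pos: [594.9, -288.9, 44.5]
tcp_rot: [0.0, 1.0, -0.0, 0.002]
ft_force: [0.1, 1.0, 0.5]
gripper_width: 0.257
```

```bash
python3 -c "
from h import *
to(594.5,-288.4,43)"
```

```text
clock 3.4 pos [ 594.9 -288.9   44.5] F [0.1 1.  0.5] w 22.6 q [-0.5   0.29  1.33  0.    1.52  1.07]
  -> [-0.4 -0.5  1.5] [ 0.0001 -0.0043 -0.0007]
```

Call:
jog_arm --pt "0 0 0 0 0 0" --pt "0 0 -6 0 0 0" --pt "0 0 -30 0 0 0" --pt "0 0 -60 0 0 0" --pt "0 0 -90 0 0 0"

```text
clock: 3.82
eef_pos: [593.8, -288.5, 134.6]
tcp_rot: [-0.001, 1.0, -0.0, 0.001]
ft_force: [-0.1, -0.5, -0.6]
gripper_width: 0.26
```

```bash
python3 -c "
from h import *
im,d=arm.camera('wrist'); cv2.imwrite('pics/w2.png',im[:,:,::-1])
to(439,-288.2,165)"
```

```text
clock 3.87 pos [ 596.3 -289.8  143.6] F [-0.8 -0.1  4.1] w 22.9 q [-0.5   0.25  1.2   0.    1.68  1.07]
  -> [-157.    -1.4  -23.3] [ 0.0046 -0.0124 -0.0006]
```

View pics/w2.png

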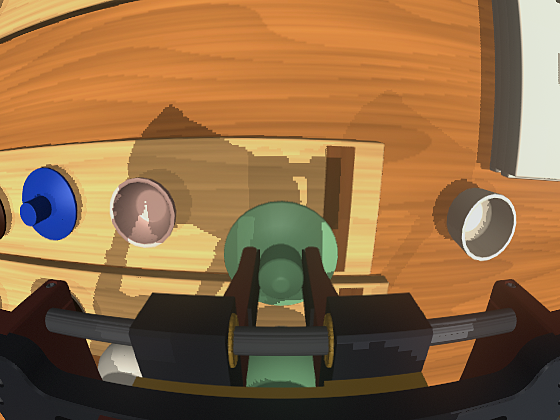

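Call:
jog_arm --pt "-10 -1 -30 0 0 0" --pt "-45 -1 -30 0 0 0" --pt "-85 -1 -30 0 0 0" --pt "-125 -1 -30 0 0 0" --pt "-156 -1 -30 0 0 0"

```text
clock: 4.28
eef_pos: [437.7, -288.4, 171.7]
tcp_rot: [0.003, 1.0, -0.0, 0.006]
ft_force: [0.8, 1.1, 0.7]
gripper_width: 0.261
```

Call:
jog_arm --pt "-8 0 0 0 0 0" --pt "-8 0 0 0 0 0"

```text
clock: 4.45
eef_pos: [428.1, -288.7, 172.5]
tcp_rot: [0.003, 1.0, -0.001, 0.007]
ft_force: [0.0, -0.4, -0.8]
gripper_width: 0.264
```

```bash
python3 -c "
from h import *
to(439.3,-288.1,160)"
```

```text
clock 4.45 pos [ 428.1 -288.7  172.5] F [ 0.  -0.4 -0.8] w 23.2 q [-0.66 -0.15  1.56  0.    1.72  0.91]
  -> [11.  -0.7 12.6] [ 0.0063 -0.0132 -0.0027]
```

Call:
jog_arm --pt "11 -0.7 4 0.006 -0.013 -0.003" --pt "11 -0.7 8 0.006 -0.013 -0.003" --pt "11 -0.7 8 0.006 -0.013 -0.003" --pt "11 -0.7 8 0.006 -0.013 -0.003"

```text
clock: 4.78
eef_pos: [439.6, -287.8, 163.7]
tcp_rot: [-0.0, 1.0, 0.001, -0.001]
ft_force: [0.1, 0.1, -0.7]
gripper_width: 0.262
```

```bash
python3 -c "
from h import *
m=arm.camera_model('wrist')
im,d=arm.camera('wrist'); cv2.imwrite('pics/w3.png',im[:,:,::-1])
im,d=arm.camera('scene'); cv2.imwrite('pics/s3.png',cv2.resize(im[130:330,60:360,::-1],None,fx=2.5,fy=2.5))
to(439.3,-288.1,140)"
```

```text
clock 4.88 pos [ 439.5 -288.   164.3] F [-0.2  0.1 -0.3] w 23.2 q [-0.64 -0.11  1.54 -0.    1.72  0.93]
  -> [-0.2  0.1 24.3] [-0.0001  0.0003  0.0009]
```

View pics/s3.png

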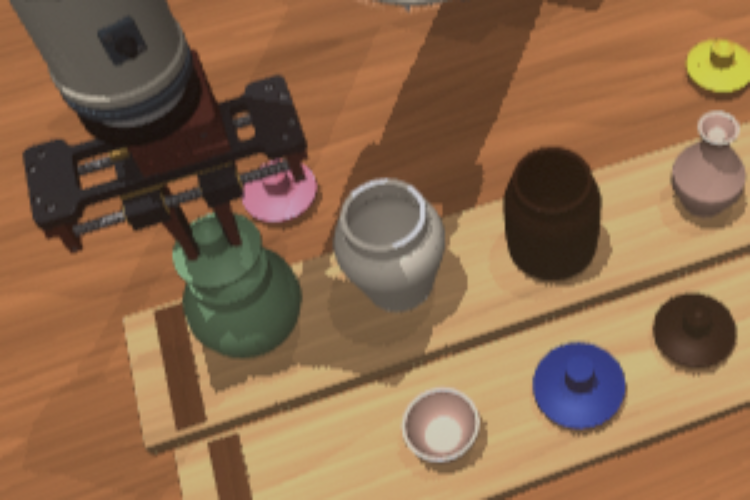

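View pics/w3.png

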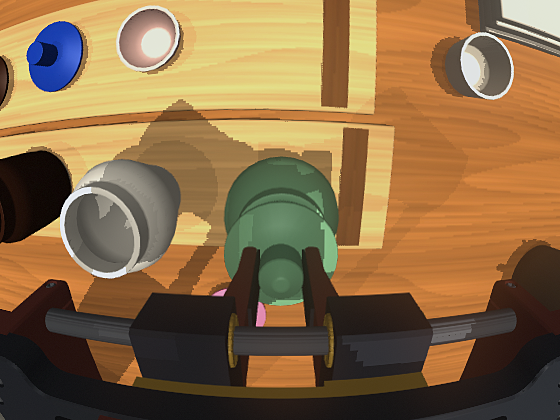

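The scene crop shows the green lid held level over the green jar (crop 215,250), and the wrist view agrees. I'll lower it gently.

Call:
jog_arm --pt "0 0 6 0 0 0" --pt "0 0 12 0 0 0" --pt "0 0 17 0 0 0" --pt "0 0 20 0 0 0" --pt "0 0 22 0 0 0"

```text
clock: 5.3
eef_pos: [439.2, -287.8, 141.3]
tcp_rot: [-0.0, 1.0, 0.0, -0.001]
ft_force: [-0.2, -0.1, -0.7]
gripper_width: 0.262
```

Call:
jog_arm --pt "0 0 1.5 0 0 0" --pt "0 0 3 0 0 0" --pt "0 0 3 0 0 0"

```text
clock: 5.55
eef_pos: [439.0, -287.7, 138.0]
tcp_rot: [-0.001, 1.0, 0.0, -0.001]
ft_force: [0.2, -0.3, -1.2]
gripper_width: 0.26
```

```bash
python3 -c "
from h import *
to(439.3,-288.1,136.5)"
```

```text
clock 5.55 pos [ 439.  -287.7  138. ] F [ 0.2 -0.3 -1.2] w 22.8 q [-0.64 -0.11  1.58 -0.    1.67  0.93]
  -> [0.3 0.4 1.5] [-0.0011  0.0016  0.0008]
```

Call:
jog_arm --pt "0 0 1 0 0 0" --pt "0 0 2 0 0 0" --pt "0 0 2 0 0 0"

```text
clock: 5.8
eef_pos: [439.1, -287.8, 136.5]
tcp_rot: [-0.0, 1.0, 0.0, -0.001]
ft_force: [-1.0, 0.9, 0.8]
gripper_width: 0.258
```

Call:
jog_arm --pt "0 0 1 0 0 0" --pt "0 0 1 0 0 0"

```text
clock: 5.97
eef_pos: [439.3, -287.9, 136.5]
tcp_rot: [0.0, 1.0, 0.0, -0.0]
ft_force: [-1.1, 2.2, 5.3]
gripper_width: 0.257
```

Contact came at z 136.5, exactly the height expected for a seated lid. I'll release.

Call:
jog_arm --pt "0 0 -0.5 0 0 0" --pt "0 0 -0.5 0 0 0" --pt "0 0 -0.5 0 0 0" --pt "0 0 -0.5 0 0 0" --jaw 60

```text
clock: 6.3
eef_pos: [439.2, -287.9, 136.6]
tcp_rot: [-0.0, 1.0, 0.0, -0.0]
ft_force: [0.2, 0.4, -0.4]
gripper_width: 0.523
```

Call:
jog_arm --pt "0 0 -10 0 0 0" --pt "0 0 -35 0 0 0" --pt "0 0 -65 0 0 0" --pt "0 0 -75 0 0 0"

```text
clock: 6.63
eef_pos: [440.2, -288.5, 216.6]
tcp_rot: [0.002, 1.0, 0.0, 0.002]
ft_force: [0.4, 0.4, 1.1]
gripper_width: 0.683
```

```bash
python3 -c "
from h import *
im,d=arm.camera('wrist'); cv2.imwrite('pics/w4.png',im[:,:,::-1])
to(607.3,187,130)"
```

```text
clock 6.68 pos [ 440.5 -288.8  217.3] F [-1.   0.3  1.4] w 59.9 q [-0.64 -0.11  1.44 -0.    1.8   0.93]
  -> [ 166.6 -476.1   86.1] [ 0.0046 -0.006   0.0008]
```

View pics/w4.png

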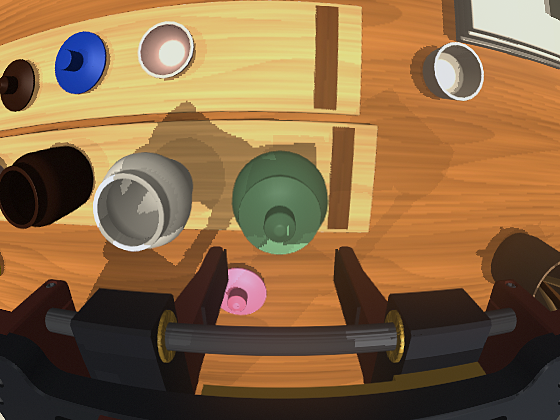

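The wrist view shows the green lid seated and centred on its jar (280,215). Next is the blue lid.

Call:
jog_arm --pt "160.5 -240 20 0.005 -0.006 0" --pt "160.5 -240 40 0.005 -0.006 0" --pt "160.5 -240 60 0.005 -0.006 0" --pt "160.5 -240 60 0.005 -0.006 0" --pt "160.5 -240 80 0.005 -0.006 0"

```text
clock: 7.1
eef_pos: [554.3, -118.1, 170.1]
tcp_rot: [-0.0, 1.0, 0.0, 0.001]
ft_force: [0.9, -0.3, 0.9]
gripper_width: 0.684
```

```bash
python3 -c "
from h import *
to(601,-48.7,115)"
```

```text
clock 7.1 pos [ 554.3 -118.1  170.1] F [ 0.9 -0.3  0.9] w 60.1 q [-0.27 -0.    1.42  0.    1.72  1.3 ]
  -> [ 46.7 -69.4  55.2] [-0.0001 -0.0014  0.0005]
```

Call:
jog_arm --pt "46.5 -69.5 40 0 0 0" --pt "46.5 -69.5 55 0 0 0" --pt "46.5 -69.5 55 0 0 0" --pt "46.5 -69.5 55 0 0 0" --pt "46.5 -69.5 55 0 0 0"

```text
clock: 7.52
eef_pos: [600.0, -48.5, 113.5]
tcp_rot: [0.0, 1.0, 0.001, -0.001]
ft_force: [0.2, 0.4, 1.1]
gripper_width: 0.68
```

```bash
python3 -c "
from h import *
m=arm.camera_model('wrist')
im,d=arm.camera('wrist'); cv2.imwrite('pics/w5.png',im[:,:,::-1])
for r in arm.pinpoint('blue_lid_centre','wrist')[:2]: print(r, atz(m,r['location'],42,True))
to(601,-48.7,43)"
```

```text
{'location': [284.4, 222.8], 'p': 0.9} [599.97899561 -51.25515907  42.        ]
clock 7.62 pos [600.8 -50.  116.3] F [-1.2 -0.5 -0.1] w 60.0 q [-0.14  0.1   1.41 -0.    1.63  1.43]
  -> [ 0.  -1.4 73.3] [ 0.0009 -0.0026 -0.0006]
```

View pics/w5.png

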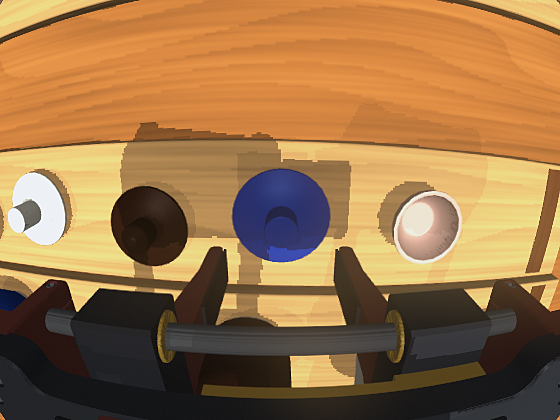

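The wrist view shows the blue lid centred at (281,215) between the fingers. I'll descend.

Call:
jog_arm --pt "0 -1 35 0 -0.002 0" --pt "0 -1 60 0 -0.002 0" --pt "0 -1 69 0 -0.002 0" --pt "0 -1 71 0 -0.002 0" --pt "0 -1 71 0 -0.002 0"

```text
clock: 8.03
eef_pos: [601.0, -50.1, 46.4]
tcp_rot: [0.001, 1.0, -0.001, 0.001]
ft_force: [-0.4, -0.2, 0.4]
gripper_width: 0.684
```

```bash
python3 -c "
from h import *
to(601,-48.7,43)"
```

```text
clock 8.03 pos [601.  -50.1  46.4] F [-0.4 -0.2  0.4] w 60.1 q [-0.14  0.13  1.5  -0.    1.51  1.43]
  -> [ 0.  -1.4  3.4] [ 0.0011 -0.0013 -0.002 ]
```

Call:
jog_arm --pt "0 -1 2.5 0 0 0" --pt "0 -1 2.5 0 0 0" --pt "0 -1 2.5 0 0 0" --pt "0 -1 2.5 0 0 0" --pt "0 -1 2.5 0 0 0" --jaw 10

```text
clock: 8.45
eef_pos: [601.3, -49.1, 44.6]
tcp_rot: [0.001, 1.0, -0.001, 0.001]
ft_force: [0.1, -0.1, 0.1]
gripper_width: 0.339
```

Call:
jog_arm --pt "0 0 0 0 0 0" --pt "0 0 0 0 0 0" --pt "0 0 0 0 0 0"

```text
clock: 8.7
eef_pos: [601.4, -49.0, 44.7]
tcp_rot: [0.001, 1.0, -0.001, 0.001]
ft_force: [-0.7, 0.3, 0.8]
gripper_width: 0.266
```

```bash
python3 -c "
from h import *
to(601,-48.7,43)"
```

```text
clock 8.7 pos [601.4 -49.   44.7] F [-0.7  0.3  0.8] w 23.4 q [-0.14  0.14  1.5  -0.    1.5   1.44]
  -> [-0.4 -0.3  1.7] [ 0.0012 -0.0025 -0.0017]
```

Call:
jog_arm --pt "0 0 -8 0 0 0" --pt "0 0 -35 0 0 0" --pt "0 0 -75 0 0 0" --pt "0 0 -115 0 0 0" --pt "0 -30 -140 0 0 0"

```text
clock: 9.12
eef_pos: [601.9, -22.7, 189.8]
tcp_rot: [0.002, 1.0, -0.003, 0.004]
ft_force: [0.5, 0.6, -0.3]
gripper_width: 0.265
```

```bash
python3 -c "
from h import *
to(467.4,276.3,180)"
```

```text
clock 9.12 pos [601.9 -22.7 189.8] F [ 0.5  0.6 -0.3] w 23.3 q [-0.09  0.09  1.29 -0.    1.75  1.48]
  -> [-136.6 -298.1    7.6] [ 0.0042 -0.0075 -0.0068]
```

Call:
jog_arm --pt "-136.5 -298 6 0.004 -0.007 -0.007" --pt "-136.5 -298 6 0.004 -0.007 -0.007" --pt "-136.5 -298 6 0.004 -0.007 -0.007" --pt "-136.5 -298 6 0.004 -0.007 -0.007" --pt "-136.5 -298 6 0.004 -0.007 -0.007"

```text
clock: 9.53
eef_pos: [514.0, 172.4, 183.3]
tcp_rot: [0.0, 1.0, -0.0, 0.001]
ft_force: [1.4, 0.1, -0.4]
gripper_width: 0.266
```

```bash
python3 -c "
from h import *
to(467.4,276.3,180)"
```

```text
clock 9.53 pos [514.  172.4 183.3] F [ 1.4  0.1 -0.4] w 23.4 q [ 0.26 -0.07  1.46 -0.    1.75  1.83]
  -> [ -46.7 -103.9    3.3] [ 0.0001 -0.0011 -0.0003]
```

Call:
jog_arm --pt "-46.5 -104 6 0 -0.001 0" --pt "-46.5 -104 6 0 -0.001 0" --pt "-46.5 -104 6 0 -0.001 0" --pt "-46.5 -104 15 0 -0.001 0" --pt "-46.5 -104 20 0 -0.001 0"

```text
clock: 9.95
eef_pos: [466.7, 277.7, 163.1]
tcp_rot: [0.0, 1.0, 0.002, 0.0]
ft_force: [-0.9, -0.3, -0.7]
gripper_width: 0.265
```

```bash
python3 -c "
from h import *
m=arm.camera_model('wrist')
im,d=arm.camera('wrist'); cv2.imwrite('pics/w6.png',im[:,:,::-1])
im,d=arm.camera('scene'); cv2.imwrite('pics/s6.png',cv2.resize(im[80:280,260:560,::-1],None,fx=2.5,fy=2.5))
to(467.4,276.3,133)"
```

```text
clock 10.05 pos [467.3 275.5 162. ] F [ 0.3 -0.5 -1.1] w 23.3 q [ 0.47 -0.07  1.5  -0.    1.71  2.04]
  -> [ 0.1 -0.9 29. ] [ 0.0017  0.0017 -0.0004]
```

View pics/s6.png

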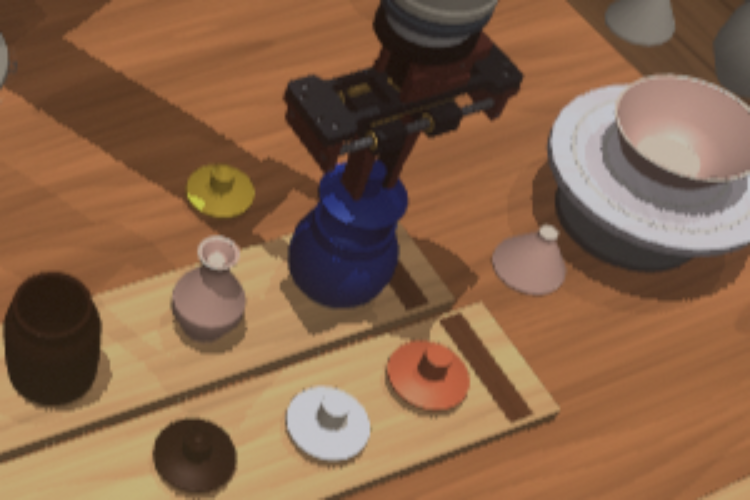

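View pics/w6.png

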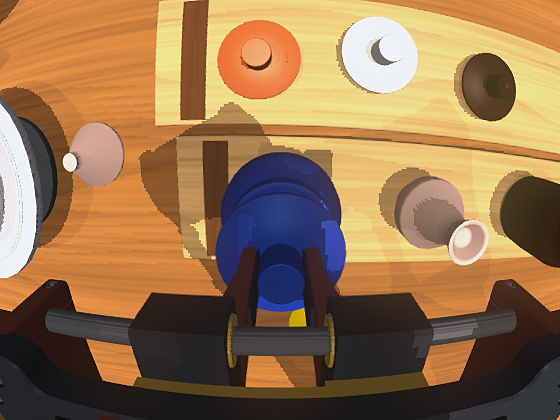

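The blue lid hangs level over the blue jar (scene crop 355,200; wrist 281,230). I'll lower it.

Call:
jog_arm --pt "0 -0.5 8 0 0 0" --pt "0 -0.5 16 0 0 0" --pt "0 -0.5 22 0 0 0" --pt "0 -0.5 25 0 0 0" --pt "0 -0.5 26.5 0 0 0"

```text
clock: 10.47
eef_pos: [467.2, 275.2, 134.4]
tcp_rot: [0.001, 1.0, -0.001, -0.002]
ft_force: [-0.7, -0.6, -0.7]
gripper_width: 0.263
```

Call:
jog_arm --pt "0 0 1 0 0 0" --pt "0 0 2 0 0 0" --pt "0 0 2 0 0 0"

```text
clock: 10.72
eef_pos: [467.3, 275.1, 132.4]
tcp_rot: [0.001, 1.0, -0.001, -0.002]
ft_force: [-0.3, -0.1, -1.0]
gripper_width: 0.267
```

Call:
jog_arm --pt "0 0 1 0 0 0" --pt "0 0 1 0 0 0"

```text
clock: 10.88
eef_pos: [467.3, 275.3, 131.6]
tcp_rot: [0.001, 1.0, -0.001, -0.001]
ft_force: [0.5, 0.1, -0.6]
gripper_width: 0.267
```

Call:
jog_arm --pt "0 -0.8 0.7 0 0 0" --pt "0 -0.8 1 0 0 0"

```text
clock: 11.05
eef_pos: [467.3, 276.3, 130.7]
tcp_rot: [0.001, 1.0, -0.001, -0.001]
ft_force: [-0.5, 0.5, 0.7]
gripper_width: 0.264
```

Call:
jog_arm --pt "0 0 0.7 0 0 0" --pt "0 0 0.7 0 0 0"

```text
clock: 11.22
eef_pos: [467.4, 276.3, 130.7]
tcp_rot: [0.001, 1.0, -0.001, -0.001]
ft_force: [-0.9, -0.8, 3.1]
gripper_width: 0.266
```

Contact came at 130.7, as predicted. Release.

Call:
jog_arm --pt "0 0 -0.3 0 0 0" --pt "0 0 -0.3 0 0 0" --pt "0 0 -0.3 0 0 0" --pt "0 0 -0.3 0 0 0" --jaw 60

```text
clock: 11.55
eef_pos: [467.4, 276.3, 130.8]
tcp_rot: [0.001, 1.0, -0.001, -0.001]
ft_force: [0.6, -0.0, 0.2]
gripper_width: 0.531
```

Call:
jog_arm --pt "0 0 -10 0 0 0" --pt "0 0 -35 0 0 0" --pt "0 0 -65 0 0 0" --pt "0 0 -65 0 0 0"

```text
clock: 11.88
eef_pos: [469.2, 277.3, 203.2]
tcp_rot: [-0.001, 1.0, -0.001, 0.003]
ft_force: [0.3, 0.7, 1.4]
gripper_width: 0.678
```

```bash
python3 -c "
from h import *
im,d=arm.camera('wrist'); cv2.imwrite('pics/w7.png',im[:,:,::-1])
to(607.3,187,115)"
```

```text
clock 11.93 pos [468.9 277.2 200.7] F [-0.5  0.2 -0.4] w 60.0 q [ 0.47 -0.07  1.43 -0.    1.77  2.04]
  -> [138.1  90.1  86.2] [-0.0016 -0.0047 -0.0012]
```

View pics/w7.png

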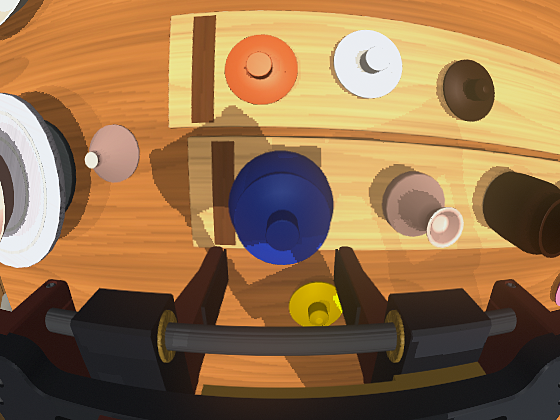

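The blue lid sits centred on the blue jar (281,215). Next is the white lid.

Call:
jog_arm --pt "138 90 10 0 -0.005 0" --pt "138 90 25 0 -0.005 0" --pt "138 90 50 0 -0.005 0" --pt "138 90 86 0 -0.005 0" --pt "138 90 86 0 -0.005 0"

```text
clock: 12.35
eef_pos: [608.7, 185.1, 112.5]
tcp_rot: [-0.0, 1.0, -0.002, -0.001]
ft_force: [-0.7, -0.0, -0.9]
gripper_width: 0.686
```

```bash
python3 -c "
from h import *
to(607.3,187,115)"
```

```text
clock 12.35 pos [608.7 185.1 112.5] F [-0.7 -0.  -0.9] w 60.2 q [0.24 0.19 1.31 0.   1.64 1.81]
  -> [-1.4 -1.9 -2.5] [-0.0009  0.0013 -0.003 ]
```

Call:
jog_arm --pt "-1.5 -2 0 0 0.001 -0.003" --pt "-1.5 -2 0 0 0.001 -0.003"

```text
clock: 12.52
eef_pos: [605.9, 186.0, 108.8]
tcp_rot: [0.0, 1.0, -0.001, -0.003]
ft_force: [-0.5, 0.8, -0.3]
gripper_width: 0.685
```

```bash
python3 -c "
from h import *
m=arm.camera_model('wrist')
im,d=arm.camera('wrist'); cv2.imwrite('pics/w8.png',im[:,:,::-1])
for r in arm.pinpoint('white_lid_centre','wrist')[:2]: print(r, atz(m,r['location'],42,True))
to(607.3,187,44)"
```

```text
{'location': [274.2, 220.5], 'p': 0.86} [609.09924241 190.93742894  42.        ]
clock 12.62 pos [606.9 187.7 113.5] F [0.2 0.1 0.2] w 60.1 q [0.25 0.19 1.32 0.   1.64 1.82]
  -> [ 0.4  0.8 69.5] [-0.0014 -0.0002  0.0004]
```

View pics/w8.png

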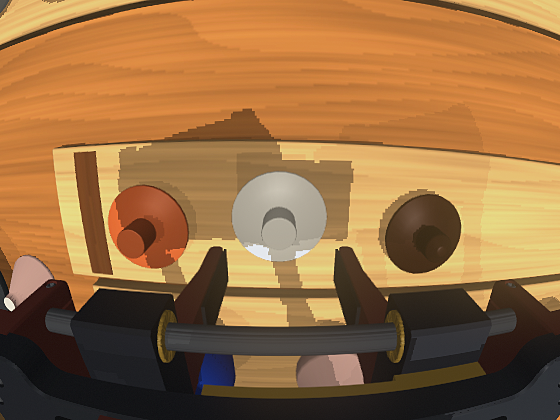

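The white lid's knob is at (279,228), between fingers whose midpoint is about 281, so it is close enough. I'll descend.

Call:
jog_arm --pt "0 0 35 0 0 0" --pt "0 0 58 0 0 0" --pt "0 0 66 0 0 0" --pt "0 0 67.5 0 0 0" --pt "0 0 67.5 0 0 0"

```text
clock: 13.03
eef_pos: [607.1, 188.6, 47.8]
tcp_rot: [-0.001, 1.0, 0.001, 0.001]
ft_force: [-0.4, 0.4, 1.2]
gripper_width: 0.683
```

```bash
python3 -c "
from h import *
to(607.3,187.3,44)"
```

```text
clock 13.03 pos [607.1 188.6  47.8] F [-0.4  0.4  1.2] w 60.0 q [0.25 0.22 1.4  0.   1.52 1.82]
  -> [0.2 1.3 3.8] [-0.0019 -0.0019  0.0014]
```

Call:
jog_arm --pt "0 0.8 3.5 0 -0.002 0" --pt "0 0.8 3.5 0 -0.002 0" --pt "0 0.8 3.5 0 -0.002 0" --pt "0 0.8 3.5 0 -0.002 0" --pt "0 0.8 3.5 0 -0.002 0" --jaw 10

```text
clock: 13.45
eef_pos: [607.4, 187.9, 44.9]
tcp_rot: [-0.001, 1.0, 0.001, 0.0]
ft_force: [0.2, -0.2, -0.7]
gripper_width: 0.343
```

Call:
jog_arm --pt "0 0 0 0 0 0" --pt "0 0 0 0 0 0" --pt "0 0 0 0 0 0"

```text
clock: 13.7
eef_pos: [607.4, 187.8, 45.0]
tcp_rot: [-0.001, 1.0, 0.001, 0.0]
ft_force: [0.2, -0.3, 0.7]
gripper_width: 0.265
```

```bash
python3 -c "
from h import *
to(607.3,187,44)"
```

```text
clock 13.7 pos [607.4 187.8  45. ] F [ 0.2 -0.3  0.7] w 23.3 q [0.25 0.22 1.4  0.   1.52 1.81]
  -> [-0.1  0.8  1. ] [-0.0021 -0.0009  0.0012]
```

Call:
jog_arm --pt "0 0 -8 0 0 0" --pt "0 0 -35 0 0 0" --pt "0 0 -75 0 0 0" --pt "0 0 -115 0 0 0" --pt "0 30 -150 0 0 0"

```text
clock: 14.12
eef_pos: [607.0, 163.8, 195.1]
tcp_rot: [-0.002, 1.0, 0.003, 0.002]
ft_force: [1.3, -0.0, 0.9]
gripper_width: 0.263
```

```bash
python3 -c "
from h import *
to(445.5,-157.7,195)"
```

```text
clock 14.12 pos [607.  163.8 195.1] F [ 1.3 -0.   0.9] w 23.1 q [0.21 0.16 1.2  0.   1.77 1.77]
  -> [-163.4  320.6   -2. ] [-0.0049 -0.003   0.0059]
```

Call:
jog_arm --pt "-163.5 320.5 -3 -0.005 -0.003 0.006" --pt "-163.5 320.5 -3 -0.005 -0.003 0.006" --pt "-163.5 320.5 -3 -0.005 -0.003 0.006" --pt "-163.5 320.5 -3 -0.005 -0.003 0.006" --pt "-163.5 320.5 -3 -0.005 -0.003 0.006"

```text
clock: 14.53
eef_pos: [511.6, -26.6, 194.8]
tcp_rot: [0.0, 1.0, 0.0, 0.0]
ft_force: [0.5, -0.7, -1.1]
gripper_width: 0.266
```

```bash
python3 -c "
from h import *
to(445.5,-157.7,195)"
```

```text
clock 14.53 pos [511.6 -26.6 194.8] F [ 0.5 -0.7 -1.1] w 23.4 q [-0.12 -0.15  1.52 -0.    1.77  1.45]
  -> [-66.1 131.1  -0.2] [ 0.0002 -0.0007  0.0004]
```

Call:
jog_arm --pt "-66 131 0 0 0 0" --pt "-66 131 0 0 0 0" --pt "-66 131 0 0 0 0" --pt "-66 131 4 0 0 0" --pt "-66 131 10 0 0 0"

```text
clock: 14.95
eef_pos: [444.0, -161.4, 186.3]
tcp_rot: [0.001, 1.0, -0.002, 0.001]
ft_force: [0.1, -0.2, -0.5]
gripper_width: 0.268
```

```bash
python3 -c "
from h import *
m=arm.camera_model('wrist')
im,d=arm.camera('wrist'); cv2.imwrite('pics/w9.png',im[:,:,::-1])
im,d=arm.camera('scene'); cv2.imwrite('pics/s9.png',cv2.resize(im[100:300,80:380,::-1],None,fx=2.5,fy=2.5))
to(445.5,-157.7,153)"
```

```text
clock 15.05 pos [ 445.1 -157.9  184.3] F [-0.   1.  -1.2] w 23.2 q [-0.41 -0.26  1.63  0.    1.77  1.16]
  -> [ 0.4 -0.2 31.3] [-0.0006 -0.0002 -0.0019]
```

View pics/s9.png

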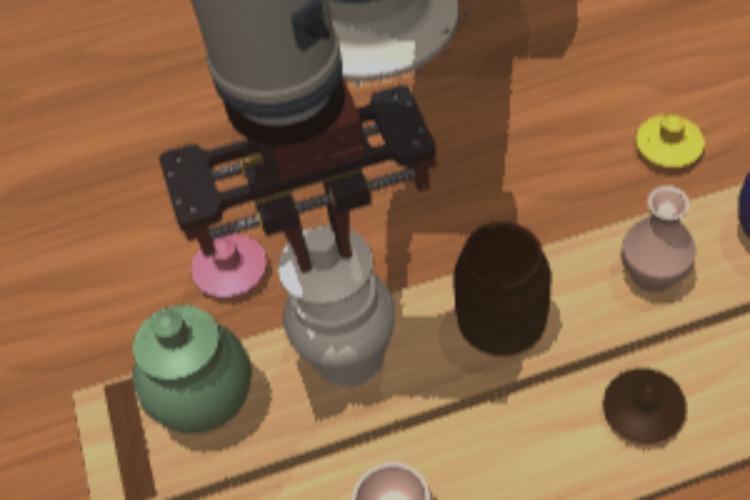

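View pics/w9.png

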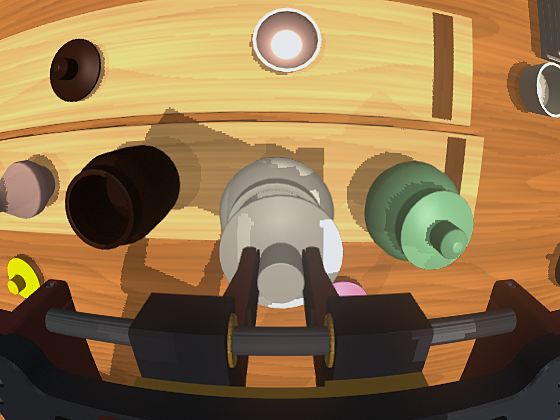

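The white lid hangs level over the white jar (crop 325,265), and the green jar is closed at (180,345). I'll lower it.

Call:
jog_arm --pt "0.4 -0.2 8 0 0 0" --pt "0.4 -0.2 16 0 0 0" --pt "0.4 -0.2 23 0 0 0" --pt "0.4 -0.2 27 0 0 0" --pt "0.4 -0.2 29 0 0 0"

```text
clock: 15.47
eef_pos: [445.4, -156.8, 153.8]
tcp_rot: [-0.001, 1.0, -0.0, -0.001]
ft_force: [0.5, 0.8, -0.7]
gripper_width: 0.264
```

Call:
jog_arm --pt "0 0 1 0 0 0" --pt "0 0 2 0 0 0" --pt "0 0 2 0 0 0"

```text
clock: 15.72
eef_pos: [445.4, -156.6, 151.8]
tcp_rot: [-0.001, 1.0, -0.0, -0.001]
ft_force: [0.5, -1.0, -0.9]
gripper_width: 0.265
```

```bash
python3 -c "
from h import *
to(445.5,-157.7,151)"
```

```text
clock 15.72 pos [ 445.4 -156.6  151.8] F [ 0.5 -1.  -0.9] w 23.3 q [-0.41 -0.26  1.69  0.    1.72  1.16]
  -> [0.1 1.1 0.8] [-0.0016  0.0018 -0.0002]
```

Call:
jog_arm --pt "0 0.8 0.4 0 0 0" --pt "0 0.8 0.8 0 0 0"

```text
clock: 15.88
eef_pos: [445.6, -157.6, 151.3]
tcp_rot: [-0.001, 1.0, -0.0, -0.001]
ft_force: [-0.1, 0.4, -0.2]
gripper_width: 0.262
```

Call:
jog_arm --pt "0 0 0.5 0 0 0" --pt "0 0 0.7 0 0 0"

```text
clock: 16.05
eef_pos: [445.7, -157.8, 151.0]
tcp_rot: [-0.0, 1.0, -0.0, -0.0]
ft_force: [-1.0, -0.1, 0.5]
gripper_width: 0.264
```

Call:
jog_arm --pt "0 0 0.6 0 0 0" --pt "0 0 0.6 0 0 0"

```text
clock: 16.22
eef_pos: [445.7, -157.8, 150.9]
tcp_rot: [-0.0, 1.0, -0.0, -0.0]
ft_force: [-0.9, 1.0, 3.0]
gripper_width: 0.264
```

Call:
jog_arm --pt "0 0 -0.3 0 0 0" --pt "0 0 -0.3 0 0 0" --pt "0 0 -0.3 0 0 0" --pt "0 0 -0.3 0 0 0" --jaw 60

```text
clock: 16.55
eef_pos: [445.7, -157.8, 151.1]
tcp_rot: [-0.0, 1.0, -0.0, -0.0]
ft_force: [-0.3, 0.4, -0.4]
gripper_width: 0.528
```

Call:
jog_arm --pt "0 0 -10 0 0 0" --pt "0 0 -30 0 0 0" --pt "0 0 -50 0 0 0" --pt "0 0 -50 0 0 0"

```text
clock: 16.88
eef_pos: [447.0, -158.4, 206.1]
tcp_rot: [0.001, 1.0, -0.0, 0.003]
ft_force: [-0.0, -0.5, 1.1]
gripper_width: 0.679
```

```bash
python3 -c "
from h import *
im,d=arm.camera('wrist'); cv2.imwrite('pics/w10.png',im[:,:,::-1])
to(591.3,64,115)"
```

```text
clock 16.93 pos [ 446.7 -158.3  204. ] F [0.8 0.2 0.4] w 59.6 q [-0.41 -0.26  1.59  0.    1.8   1.16]
  -> [ 144.1 -222.5   89.4] [ 0.0011 -0.0043 -0.0005]
```

View pics/w10.png

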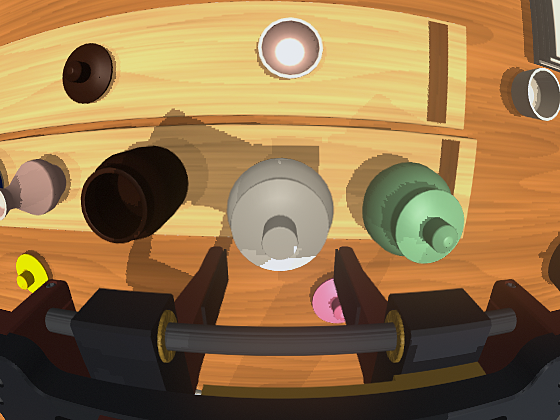

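The white lid is seated and centred at (280,220). Next is the brown lid.

Call:
jog_arm --pt "144 -222.5 0 0 -0.004 0" --pt "144 -222.5 10 0 -0.004 0" --pt "144 -222.5 20 0 -0.004 0" --pt "144 -222.5 30 0 -0.004 0" --pt "144 -222.5 40 0 -0.004 0"

```text
clock: 17.35
eef_pos: [559.6, 16.6, 179.4]
tcp_rot: [0.001, 1.0, -0.0, 0.001]
ft_force: [0.3, -0.5, 0.5]
gripper_width: 0.682
```

```bash
python3 -c "
from h import *
to(591.3,64,115)"
```

```text
clock 17.35 pos [559.6  16.6 179.4] F [ 0.3 -0.5  0.5] w 59.9 q [-0.03 -0.02  1.42 -0.    1.74  1.54]
  -> [ 31.6 -47.5  64.4] [ 0.0012 -0.0012 -0.0006]
```

Call:
jog_arm --pt "31.5 -47.5 30 0 0 0" --pt "31.5 -47.5 62 0 0 0" --pt "31.5 -47.5 64 0 0 0" --pt "31.5 -47.5 64 0 0 0" --pt "31.5 -47.5 64 0 0 0"

```text
clock: 17.77
eef_pos: [590.4, 63.4, 114.8]
tcp_rot: [0.001, 1.0, -0.0, -0.001]
ft_force: [1.0, 0.8, 1.0]
gripper_width: 0.683
```

```bash
python3 -c "
from h import *
m=arm.camera_model('wrist')
im,d=arm.camera('wrist'); cv2.imwrite('pics/w11.png',im[:,:,::-1])
for r in arm.pinpoint('brown_lid_centre','wrist')[:2]: print(r, atz(m,r['location'],42,True))
to(591.3,64,44.5)"
```

```text
{'location': [281.9, 221.1], 'p': 0.93} [591.41583194  62.37400065  42.        ]
clock 17.87 pos [591.7  62.8 117.7] F [ 0.3 -0.6  0.3] w 60.1 q [ 0.05  0.08  1.43 -0.    1.63  1.62]
  -> [-0.7 -1.3 73.2] [ 0.0014 -0.0041 -0.0021]
```

View pics/w11.png

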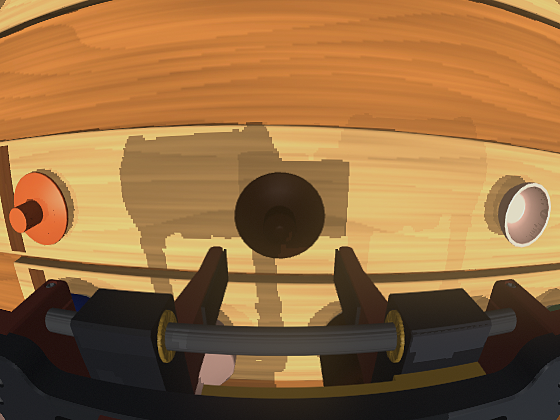

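The dark brown lid is centred at (280,215). I'll descend.

Call:
jog_arm --pt "-0.5 -0.7 35 0 -0.004 -0.002" --pt "-0.5 -0.7 60 0 -0.004 -0.002" --pt "-0.5 -0.7 69 0 -0.004 -0.002" --pt "-0.5 -0.7 71 0 -0.004 -0.002" --pt "-0.5 -0.7 71 0 -0.004 -0.002"

```text
clock: 18.28
eef_pos: [591.8, 62.7, 48.0]
tcp_rot: [0.001, 1.0, -0.001, 0.001]
ft_force: [-0.4, 0.0, -0.1]
gripper_width: 0.684
```

```bash
python3 -c "
from h import *
to(591.3,63.7,44)"
```

```text
clock 18.28 pos [591.8  62.7  48. ] F [-0.4  0.  -0.1] w 60.0 q [ 0.05  0.11  1.52 -0.    1.51  1.62]
  -> [-0.5 -1.   4. ] [ 0.0014 -0.0014 -0.0012]
```

Call:
jog_arm --pt "-0.5 -0.8 3.5 0 0 0" --pt "-0.5 -0.8 3.5 0 0 0" --pt "-0.5 -0.8 3.5 0 0 0" --pt "-0.5 -0.8 3.5 0 0 0" --pt "-0.5 -0.8 3.5 0 0 0" --jaw 10

```text
clock: 18.7
eef_pos: [591.6, 63.5, 45.3]
tcp_rot: [0.001, 1.0, -0.001, 0.001]
ft_force: [0.1, -0.2, 0.1]
gripper_width: 0.348
```

Call:
jog_arm --pt "0 0 0 0 0 0" --pt "0 0 0 0 0 0" --pt "0 0 0 0 0 0"

```text
clock: 18.95
eef_pos: [591.7, 63.6, 45.4]
tcp_rot: [0.001, 1.0, -0.0, 0.001]
ft_force: [0.1, 0.5, 0.3]
gripper_width: 0.261
```

Call:
jog_arm --pt "0 0 -8 0 0 0" --pt "0 0 -35 0 0 0" --pt "0 0 -75 0 0 0" --pt "0 0 -115 0 0 0" --pt "0 0 -138 0 0 0"

```text
clock: 19.37
eef_pos: [592.2, 63.8, 189.1]
tcp_rot: [0.001, 1.0, -0.0, 0.004]
ft_force: [0.3, 1.1, 0.2]
gripper_width: 0.255
```

```bash
python3 -c "
from h import *
to(459,-15.8,182)"
```

```text
clock 19.37 pos [592.2  63.8 189.1] F [0.3 1.1 0.2] w 22.4 q [ 0.05  0.07  1.31 -0.    1.75  1.62]
  -> [-133.2   79.8    6.1] [ 0.0011 -0.0083 -0.001 ]
```

Call:
jog_arm --pt "-132.5 80 5 0.001 -0.008 0" --pt "-132.5 80 5 0.001 -0.008 0" --pt "-132.5 80 5 0.001 -0.008 0" --pt "-132.5 80 8 0.001 -0.008 0" --pt "-132.5 80 10 0.001 -0.008 0"

```text
clock: 19.78
eef_pos: [456.6, -18.1, 179.1]
tcp_rot: [0.001, 1.0, -0.002, 0.0]
ft_force: [1.0, 0.4, -0.7]
gripper_width: 0.262
```

```bash
python3 -c "
from h import *
m=arm.camera_model('wrist')
im,d=arm.camera('wrist'); cv2.imwrite('pics/w12.png',im[:,:,::-1])
im,d=arm.camera('scene'); cv2.imwrite('pics/s12.png',cv2.resize(im[100:300,130:430,::-1],None,fx=2.5,fy=2.5))
to(459.7,-16,146)"
```

```text
clock 19.88 pos [459.3 -16.4 178.7] F [-0.  -0.3 -1.5] w 22.7 q [-0.11 -0.3   1.67  0.    1.77  1.46]
  -> [ 0.3 -0.4 32.7] [-0.0001 -0.0018 -0.0023]
```

View pics/s12.png

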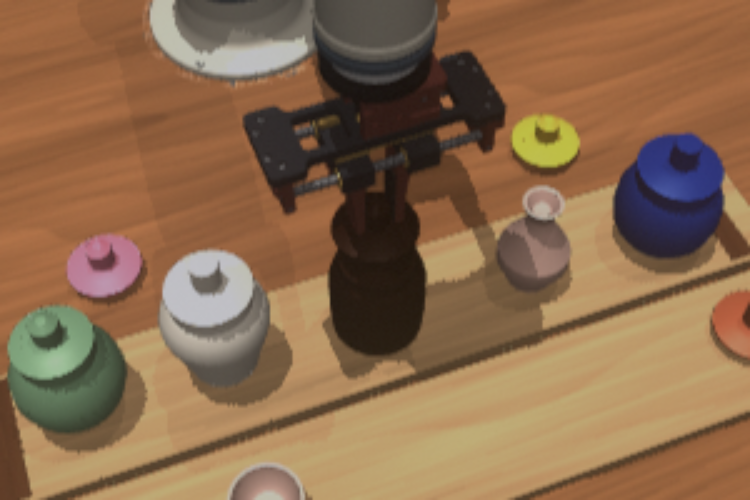

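View pics/w12.png

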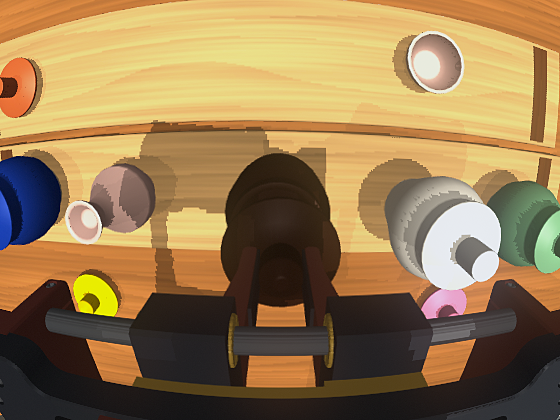

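The brown lid is level over the brown jar (crop 375,225), and the other three jars are closed. I'll lower it.

Call:
jog_arm --pt "0.3 -0.3 8 0 0 0" --pt "0.3 -0.3 16 0 0 0" --pt "0.3 -0.3 24 0 0 0" --pt "0.3 -0.3 29 0 0 0" --pt "0.3 -0.3 32 0 0 0"

```text
clock: 20.3
eef_pos: [459.4, -15.7, 144.8]
tcp_rot: [-0.0, 1.0, -0.001, -0.001]
ft_force: [-0.5, 0.2, 0.3]
gripper_width: 0.259
```

```bash
python3 -c "
from h import *
to(459.7,-16,143.4)"
```

```text
clock 20.3 pos [459.4 -15.7 144.8] F [-0.5  0.2  0.3] w 22.8 q [-0.11 -0.29  1.73  0.    1.71  1.46]
  -> [0.3 0.3 1.4] [-0.0004  0.0011 -0.0016]
```

Call:
jog_arm --pt "0 0 0.5 0 0 0" --pt "0 0 1 0 0 0" --pt "0 0 1 0 0 0"

```text
clock: 20.55
eef_pos: [459.5, -15.6, 143.8]
tcp_rot: [-0.0, 1.0, -0.001, -0.001]
ft_force: [0.1, 0.1, -0.1]
gripper_width: 0.257
```

Call:
jog_arm --pt "0 0 0.4 0 0 0" --pt "0 0 0.6 0 0 0"

```text
clock: 20.72
eef_pos: [459.7, -15.6, 143.5]
tcp_rot: [-0.0, 1.0, -0.001, -0.0]
ft_force: [0.3, 0.1, 0.7]
gripper_width: 0.261
```

Call:
jog_arm --pt "0 0 0.4 0 0 0" --pt "0 0 0.5 0 0 0"

```text
clock: 20.88
eef_pos: [459.8, -15.5, 143.4]
tcp_rot: [-0.0, 1.0, -0.001, 0.0]
ft_force: [-1.2, 0.9, 2.0]
gripper_width: 0.262
```

Contact came at 143.4, as predicted. I'll release and withdraw.

Call:
jog_arm --pt "0 0 -0.2 0 0 0" --pt "0 0 -0.2 0 0 0" --pt "0 0 -0.2 0 0 0" --pt "0 0 -0.2 0 0 0" --jaw 60

```text
clock: 21.22
eef_pos: [459.8, -15.6, 143.6]
tcp_rot: [-0.0, 1.0, -0.001, 0.0]
ft_force: [0.9, -0.3, 0.2]
gripper_width: 0.524
```

Call:
jog_arm --pt "0 0 -10 0 0 0" --pt "0 0 -30 0 0 0" --pt "0 0 -60 0 0 0" --pt "0 0 -90 0 0 0" --pt "0 0 -100 0 0 0"

```text
clock: 21.63
eef_pos: [460.8, -15.7, 249.1]
tcp_rot: [0.0, 1.0, -0.001, 0.004]
ft_force: [1.1, -0.2, 1.2]
gripper_width: 0.682
```

Call:
jog_arm --pt "-40 0 0 0 0 0" --pt "-80 0 0 0 0 0" --pt "-110 0 0 0 0 0" --pt "-110 0 0 0 0 0" --pt "-110 0 0 0 0 0"

```text
clock: 22.05
eef_pos: [350.4, -15.6, 249.1]
tcp_rot: [0.0, 1.0, -0.001, 0.005]
ft_force: [0.2, 0.2, -0.6]
gripper_width: 0.684
```

```bash
python3 - <<'E'
from h import *
from scipy.optimize import least_squares
im,d=arm.camera('scene'); cv2.imwrite('pics/s13.png',im[:,:,::-1]); Ps=cloud(arm.camera_model('scene'),d)
im,d=arm.camera('top'); cv2.imwrite('pics/t13.png',im[:,:,::-1]); Pt=cloud(arm.camera_model('top'),d)
print(arm.state()["clock"],arm.state()["eef_pos"])
J={"white":(445.5,-158,136,37),"green":(439,-287.7,122,34),"blue":(467.3,276.5,116,39),"brown":(459.6,-15.8,128,36)}
for n,P in(("top",Pt),("scene",Ps)):
    for c,(x,y,z,r) in J.items():
        near=np.hypot(P[...,0]-x,P[...,1]-y)
        C=P[(near<50)&(P[...,2]>z+2)&(P[...,2]<z+45)]
        (cx,cy),rr=cv2.minEnclosingCircle(C[:,:2].astype(np.float32))
        # tilt: plane fit on the cap annulus
        Q=C[(np.hypot(C[:,0]-cx,C[:,1]-cy)>16)&(np.hypot(C[:,0]-cx,C[:,1]-cy)<r-5)]
        a=np.linalg.lstsq(np.c_[Q[:,:2]-[cx,cy],np.ones(len(Q))],Q[:,2],rcond=None)[0]
        print(n,c,len(C),np.round((cx,cy,rr),1),"top z-rim",round(np.percentile(C[:,2],98)-z,1),"cap z-rim",round(a[2]-z,1),"slope",np.round(a[:2],3))
E
```

```text
22.15 [351.27413737 -15.61067426 248.25480679]
top white 1201 [ 444.7 -157.5   36.9] top z-rim 37.2 cap z-rim 7.6 slope [ 0.003 -0.   ]
top green 971 [ 437.8 -287.2   34.3] top z-rim 35.3 cap z-rim 7.7 slope [ 0.005 -0.005]
top blue 1281 [466.3 276.1  39.2] top z-rim 37.1 cap z-rim 7.6 slope [-0.     0.006]
top brown 1107 [458.5 -15.5  35.8] top z-rim 35.1 cap z-rim 7.7 slope [0.005 0.005]
scene white 862 [ 447.5 -158.1   37.6] top z-rim 36.7 cap z-rim 7.2 slope [-0.006  0.002]
scene green 776 [ 440.8 -287.6   34.5] top z-rim 35.0 cap z-rim 7.2 slope [-0.005 -0.006]
scene blue 731 [468.3 276.   39.9] top z-rim 36.7 cap z-rim 7.5 slope [-0.007  0.008]
scene brown 739 [461.9 -16.   36. ] top z-rim 35.1 cap z-rim 7.2 slope [-0.01   0.006]
```

View pics/s13.png

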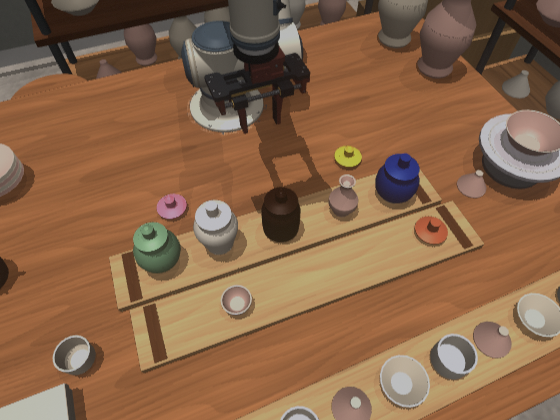

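View pics/t13.png

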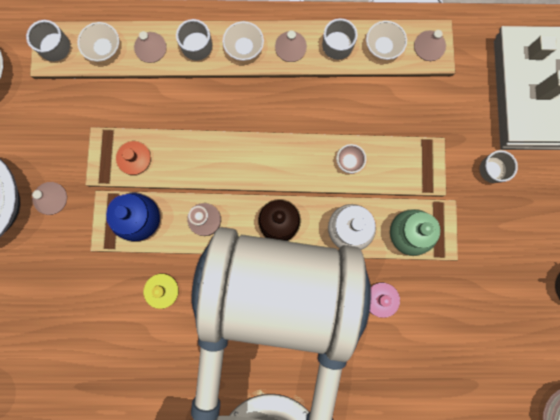

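All four jars are closed with lids of their own glaze, level and at the seated height. The clay lid at (133,157), the bowl and the vase are untouched, and the arm is clear of everything. I'll hand in the job.

```bash
python3 -c "
from h import *
print(arm.sign_off(), arm.state()['clock'])"
```

```text
the job is handed in; nothing more can be done
the job is handed in; nothing more can be done
```

I put the green, blue, white and brown lids on the jars of their own glaze, knob up, and handed the job in at about 22 s of the 102 s allowed.

- **Setting down:** each lid touched down within 0.1 mm of the height worked out for a seated lid. The vertical force reading was 2 to 5 N when I released.
- **Last checks:** depth from the top and scene cameras shows all four lids within about 1 mm of the jar centres measured at the start. They are level, with slopes of 0.01 or less. Knob tops read 35.0 to 37.2 mm above the rims, against 36 mm expected. The jars have not visibly moved.
- **Left alone:** the clay lid, pink bowl, vase and the look-alike lids were not touched. The arm was clear of everything at hand-in.
- **Disagreements:** the two fixed cameras differ by about 3 mm in x for everything they see. That did not affect the placing, because it shifts lids and jars alike. The network's position for the white lid in the wrist view was about 4 mm off the depth measurement, so I used the depth. No check failed.

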